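# Roll a beech bar into the marking cradle

## Task

Roll the thick wooden bar across the table and up the ramp of the plywood cradle by pushing on its side with the fingers, until it drops into the V groove, then push it endwise along the groove until its end rests against the cradle's upright end stop. Only push it: do not grasp or lift it. Leave everything else on the table where it is, and finish clear of it all.

Things in the scene. Friction and masses are not known exactly. Their poses are not given: they have to be found in the camera images.
- bar: Thick round bar: solid beech cylinder, 45 mm diameter, 150 mm long, 0.12 to 0.26 kg, lying on the table on the ramp's (-y) side of the cradle, up to 0.15 rad out of parallel with the groove. Origin on its axis at mid-length, 22.5 mm above the table at the start; x runs along the bar; y and z turn as it rolls. Pushed on its side it rolls square to its axis and hardly swivels, until one end meets the ramp.
- cradle: Fixed plywood cradle. V groove along x (x = -60 to 90 mm); origin on the table under a seated bar's axis, z up. Towards +y: ramp from the table at y = -102 mm to a crest 12 mm high at y = -17, down at 25 degrees to the V's bottom (y = 5, 2 mm high), then a 45 degree back cheek up to 42 mm at y = 45, ending at y = 63. Upright end stop at the -x end (nearer the robot).
- seat (a point): Middle of the bar's axis when fully home: in the V (axis 29 mm above the table) with its end against the end stop; x = +15 mm, y = 0 in the cradle's frame. Axes as the cradle's. The seated bar's other end is flush with the groove's end. While rolling in, the bar must pass beside the stop, not over it.
- stop_face (a point): Face of the end stop that meets the bar's end, at the height of the seated bar's axis, x = -60 mm in the cradle's frame, looking along +x. Axes as the cradle's. The stop is a plate 12 mm thick and 62 mm high, across the groove only (y = -15 to 63 mm), not the ramp.
- tape: Bystander: roll of tape lying flat, 68 mm across, 20 mm high. Origin at the centre of its underside, z up. Leave it alone.
- dowel_thin: Bystander: thin wooden dowel standing on end, 22 mm diameter, 65 mm high. Origin at the centre of its underside, z up. Leave it alone.
- dowel_short: Bystander: short wooden dowel standing on end, 36 mm diameter, 42 mm high. Origin at the centre of its underside, z up. Leave it alone.
- offcut: Bystander: flat wooden offcut, 60 x 35 x 22 mm. Origin at the centre of its underside, z up. Leave it alone.
- glue: Bystander: white glue bottle, 40 mm diameter, 100 mm high. Origin at the centre of its underside, z up. Leave it alone.
- cup: Bystander: white ceramic cup, 72 mm across, 90 mm high. Origin at the centre of its underside, z up. Leave it alone.
- jar: Bystander: glass jar with steel lid, 60 mm diameter, 70 mm high. Origin at the centre of its underside, z up. Leave it alone.
There are look-alikes about, which are no part of the job. There is more than one size of the bar; the one meant has the size given above.

How it is judged:
On the way, in this order (a step that is already met when the one before it is completed fails the run):
1. the bar has rolled, turning by more than 50 degrees about its axis, before it reaches the V (angle between bar's own z axis and vertical above 0.9 rad and y of bar in the frame of cradle below -0.02 m).
2. the bar lies in the V groove (y of bar in the frame of cradle between -0.005 and 0.005 m and z of bar in the frame of cradle between 0.025 and 0.032 m and angle between the x axis of bar and the x axis of cradle, either way round below 0.07 rad), for 0.2 s.
At the end, for the whole second after the job is handed in: The bar rests still in the V groove (axis within 5 mm sideways, 25 to 32 mm above the table, parallel within 0.07 rad), with its end within 4 mm of the end stop (all of step 2 and x of bar in the frame of stop_face between 0.071 and 0.079 m and linear speed of bar below 0.01 m/s and angular speed of bar below 0.15 rad/s); the robot touches nothing.
It fails at once if the bar is lifted or carried (its middle more than 44 mm above the table anywhere, or more than 32 mm above it well before the ramp) (height (world z) of bar above 0.044 m or (height (world z) of bar above 0.032 m and y of bar in the frame of cradle below -0.135 m)).
It fails at once if the bar is tipped up (over 0.3 rad) (angle between bar's own x axis and vertical below 1.27 rad or angle between bar's own x axis and vertical above 1.87 rad).
It fails at once if one of the bystanders is moved more than 20 mm or tipped over (distance of any of tape, dowel_thin, dowel_short, offcut, glue, cup, jar from where it was at the start of the episode above 0.02 m or angle between any of tape, dowel_thin, dowel_short, offcut, glue, cup, jar's own z axis and vertical above 0.5 rad).
It also fails if it takes over 56 s, if anything falls off the work surface, if the arm or the gripper's body presses on something with over 40 N, if the wrist force passes 120 N, or if a joint passes its speed limit or range.

## Robot

A 7-joint arm with a two-finger parallel gripper is mounted at the origin on the work surface. World frame = base frame: x ahead of the robot, y to its left, z up, the work surface at z = 0. Lengths are in m, angles in rad, forces in N, time in s.
With the tool pointing down it reaches from about 0.35 to 0.9 m from the base axis. Payload 7.2 kg.
Tool frame: the origin (TCP) lies midway between the tips of the shut fingers; the grasp point (between the pads) lies grip_depth behind it (grip_depth is the distance from the TCP to the grasp point, in m); z points along the fingers, y is the line along which they close (so a half turn about z gives the same grasp; the last joint's range is limited). The gripper opens to 88 mm and grips with 3 to 60 N. Pads are 20 mm wide; open, the fingers measure 115 mm over their backs; the gripper's body (75 mm by 178 mm) begins 61 mm behind the grasp point.
Start: joints at [-1.3, 0.411, -0.013, 1.596, 0.006, 1.134, -0.082], TCP at [0.208, 0.589, 0.223] pointing down, gripper open.
Joint ranges: [-2.95, 2.95], [-0.29, 1.99], [-1.47, 1.44], [0.14, 2.54], [-1.03, 4.17], [0.13, 1.85], [-2.86, 2.86]. Speed limits (rad/s): [2.39, 2.39, 3.01, 3.01, 3.14, 3.14, 3.14].

## Interface

Orientations are given as a 3x3 rotation matrix whose columns are the frame's x, y, z axes.
In Python, from plant import * gives the robot as it stands.
- The arm moves only by the tool drive_tool, never from a script. Its argument "plan" is a list of rows, each an object with "grip": the opening, from 0 (shut) to 1 (fully open); "offset": the shift along the tool's x, y, z in mm, a list of three; "rot": the turn, a rotation vector about the tool's x, y, z in degrees, a list of three. In form: [{"grip": grip, "offset": [tx, ty, tz], "rot": [ax, ay, az]}, ...]. A call has 1 to 8 rows; each row is the pose to reach, as a shift and turn from the pose commanded when the call began, along the tool's axes at that moment; what a row does not reach only later rows make up. A row lasts 1/8 s, in which the tool goes at most 62.5 mm and 10.7 degrees, less where a joint would pass 70% of its speed; a pose out of reach is approached as far as the arm can. A call with a gripper value outside its range is refused whole. The fingers move at their own pace and stop on an object; "force" is the grip in N (left out, the last holds). Time passes only in rows, so rows that repeat a pose let the fingers close. It gives the time, the measured TCP pose, the force, the opening and the grip force at its end, in the units of the state.
- get_obs(): the state, without advancing time (a new reading comes with each control period).
- snapshot(name): name is "scene" or "top"; returns a dict with "frame" (384x512x3 uint8, red, green, blue), "range_z" (384x512 float32, m along the optical axis (not along the pixel's ray), 0 where there is no reading), "camera_matrix" (3x3 intrinsics, pixels), "R" (3x3) and "t" (3): a world point X has camera coordinates R X + t. Camera axes: x right, y down, z forward; pixel columns grow to the right and rows downward; lengths in m; the calibration is good to about 2 mm. A picture is of the moment at which its call begins.
- job_done(): hands the job in; it is judged then, once.
Trained networks look in a picture, given as the dict that the camera call returned (one of the last four; its "shot" number tells which), for a name from the list of things; names that differ only in an ending like _2 or _b are one class to them, and where a whole thing is asked for, a point or a joint stands for the part that bears it (a point fixed in the world has none). Each returns a list of dicts, best first, with "confidence" (0 to 1); they miss things now and then, are a little off and sometimes report something else, mostly with a low value. They report only what shows in the picture. A call takes as long as a camera call. They do not tell look-alikes from the thing itself.
- recognise(query, picture): "box" ([left, top, right, bottom] in pixels, round what is visible of it).
- trace(query, picture): "region" (384x512 bool, what is visible of it) and "box" ([left, top, right, bottom] in pixels, round what is visible of it).
The state is a dict: "t": time; "joints": joint angles; "qvel": joint speeds; "joint_torque": joint torques, N m; "position": TCP position; "orientation": TCP orientation; "ft_force": force on the tool from outside, world axes, zero at the start; "moment": the same for the moment, N m; "width": opening from 0.0 (shut) to 1.0 (fully open); "grip_force": force on a finger pad.
Only numpy, scipy, OpenCV 4.12 (cv2) and the standard library are available. Lean on these libraries where they do the work, as an engineer would, in place of code of your own. Each camera call takes 0.05 s, during which the arm holds its last target. There are 200 camera calls.

## Working session

There is one attempt and no reset: what is moved stays moved. The work goes in short steps, Python scripts to look and compute and a tool call to move; the robot and the scene stay as the last step left them, time stands still between calls to the robot, and variables do not carry over. Pictures are saved under pics/ and viewed, at most 10 in all, crops included, and the job is handed in when it is done.

Besides the shell and the picture viewer there is one more tool, called after ">>>" as name(argument=value, ...), one argument or row to a line, values as JSON. drive_tool: Moves the arm, as the interface text tells. Its arguments: {"type":"object","properties":{"plan":{"type":"array"},"force":{"type":"number"}},"required":["plan"]}

```bash
mkdir -p pics; ls; cat > h.py <<'E'
from plant import *
import numpy as np, cv2
def cloud(s):
    K,R,t=np.array(s["camera_matrix"]),np.array(s["R"]),np.array(s["t"])
    z=s["range_z"]; v,u=np.mgrid[:384,:512]
    c=np.stack([(u-K[0,2])/K[0,0]*z,(v-K[1,2])/K[1,1]*z,z],-1)
    w=(c-t)@R; w[z==0]=np.nan
    return w
def save(s,n): cv2.imwrite("pics/"+n,s["frame"][...,::-1])
E
python3 - <<'E'
from h import *
o=get_obs(); print(o["t"],o["position"],np.round(o["orientation"],3).tolist(),o["width"])
im=[]
for n in ("scene","top"):
    s=snapshot(n); im.append(s["frame"]); print(n,np.round(s["R"],2).tolist(),s["t"])
    w=cloud(s)
    for q in ["bar","cradle","tape","dowel_thin","dowel_short","offcut","glue","cup","jar"]:
        for d in trace(q,s)[:4]:
            m=d["region"]; p=w[m]; p=p[~np.isnan(p[:,0])]
            if len(p): print(q,round(d["confidence"],2),np.round(d["box"]),np.round(np.median(p,0),3),np.round(np.percentile(p,2,0),3),np.round(np.percentile(p,98,0),3))
    cv2.imwrite(f"pics/{n}0.png",s["frame"][...,::-1]); np.savez(f"{n}0.npz",w=w,f=s["frame"])
E
```

```text
pics
0.0 [0.20759986 0.5890113  0.22183389] [[-0.943, 0.332, -0.0], [0.332, 0.943, -0.001], [-0.0, -0.002, -1.0]] 1.002807923329984
scene [[0.74, 0.67, 0.01], [0.45, -0.49, -0.75], [-0.5, 0.56, -0.66]] [-0.39191851 -0.15057816  1.46313628]
bar 0.94 [ 96. 189. 120. 252.] [ 0.259 -0.314  0.053] [ 0.149 -0.371  0.009] [ 0.32  -0.235  0.061]
bar 0.91 [157. 244. 199. 262.] [ 0.455 -0.239  0.027] [ 0.423 -0.279  0.008] [ 0.489 -0.196  0.033]
bar 0.79 [215. 208. 255. 252.] [ 0.516 -0.097  0.041] [ 0.432 -0.124  0.008] [ 0.579 -0.061  0.047]
cradle 0.66 [227. 170. 305. 230.] [0.492 0.083 0.011] [ 0.415 -0.016 -0.   ] [0.575 0.145 0.061]
tape 0.77 [300. 187. 320. 204.] [0.56  0.19  0.017] [0.527 0.156 0.001] [0.59  0.218 0.024]
dowel_thin 0.51 [238. 172. 248. 188.] [0.378 0.09  0.034] [0.356 0.079 0.003] [0.389 0.114 0.045]
dowel_short 0.76 [240. 172. 250. 187.] [0.378 0.089 0.035] [0.36  0.079 0.007] [0.389 0.108 0.045]
dowel_short 0.71 [275. 245. 300. 266.] [ 0.673 -0.052  0.021] [ 0.638 -0.072  0.   ] [ 0.702 -0.024  0.026]
offcut 0.8 [278. 246. 304. 269.] [ 0.674 -0.052  0.021] [ 0.645 -0
[... 1214 characters left out ...]
6 0.022]
dowel_thin 0.45 [197. 207. 203. 216.] [0.425 0.208 0.062] [ 0.416  0.201 -0.003] [0.436 0.22  0.066]
offcut 0.73 [270. 126. 287. 146.] [ 0.669 -0.043  0.02 ] [ 0.641 -0.065  0.007] [ 0.697 -0.021  0.024]
offcut 0.46 [218. 164. 277. 214.] [0.49  0.071 0.008] [ 0.419 -0.014 -0.003] [0.566 0.146 0.059]
glue 0.58 [388. 145. 410. 161.] [ 0.593 -0.406  0.066] [ 0.579 -0.423  0.01 ] [ 0.612 -0.395  0.101]
cup 0.97 [384. 185. 418. 208.] [ 0.461 -0.429  0.051] [ 0.429 -0.446  0.001] [ 0.491 -0.38   0.09 ]
jar 0.59 [100. 168. 125. 186.] [0.542 0.474 0.065] [0.517 0.455 0.001] [0.569 0.508 0.072]
jar 0.4 [270. 127. 287. 148.] [ 0.668 -0.044  0.02 ] [ 0.641 -0.068  0.002] [ 0.697 -0.021  0.024]
```

```bash
python3 - <<'E'
import numpy as np,cv2
a=np.load("scene0.npz");b=np.load("top0.npz")
A=cv2.resize(a["f"][140:340,80:360],None,fx=2.0,fy=2.0,interpolation=cv2.INTER_CUBIC)
B=cv2.resize(b["f"][100:320,180:430],None,fx=1.6,fy=1.6,interpolation=cv2.INTER_CUBIC)
c=np.zeros((A.shape[0]+0,A.shape[1],3),np.uint8)
cv2.imwrite("pics/a.png",A[...,::-1]);
B=cv2.resize(b["f"][110:260,190:360],None,fx=4,fy=4,interpolation=cv2.INTER_CUBIC)
cv2.imwrite("pics/b.png",B[...,::-1])
for n,d in(("scene",a),("top",b)):
    w=d["w"].reshape(-1,3); w=w[~np.isnan(w[:,0])]
    t=w[(abs(w[:,2])<.01)&(w[:,0]>.3)&(w[:,0]<.8)&(abs(w[:,1])<.4)]
    print(n,"table z",np.median(t[:,2]))
    m=(w[:,2]>.036)&(w[:,2]<.055)&(w[:,0]>.4)&(w[:,0]<.6)&(w[:,1]>-.14)&(w[:,1]<-.04)
    p=w[m]; r=cv2.minAreaRect((p[:,:2]*1000).astype(np.float32)); print("bar top",len(p),r,p[:,2].max())
    m=(w[:,2]>.052)&(w[:,2]<.07)&(w[:,0]>.38)&(w[:,0]<.5)&(w[:,1]>0)&(w[:,1]<.17)
    p=w[m]; print("stop",len(p),cv2.minAreaRect((p[:,:2]*1000).astype(np.float32)))
    m=(w[:,2]>.038)&(w[:,2]<.048)&(w[:,0]>.44)&(w[:,0]<.62)&(w[:,1]>0.05)&(w[:,1]<.17)
    p=w[m]; print("cheektop",len(p),cv2.minAreaRect((p[:,:2]*1000).astype(np.float32)))
E
```

```text
scene table z 0.0007839599197173667
bar top 548 ((503.8759765625, -89.08123779296875), (37.6533317565918, 152.64065551757812), 74.64824676513672) 0.04898111250641923
stop 115 ((419.9348449707031, 117.37886047363281), (76.77867889404297, 16.2200984954834), 78.35071563720703)
cheektop 256 ((509.4653625488281, 131.345458984375), (29.283138275146484, 140.41671752929688), 81.07038879394531)
top table z -0.001530065671408543
bar top 481 ((504.4396667480469, -86.8250961303711), (37.1142463684082, 149.58816528320312), 75.41561126708984) 0.048719323492020655
stop 99 ((420.5506896972656, 120.15997314453125), (74.85536193847656, 11.858956336975098), 80.86892700195312)
cheektop 253 ((509.0096435546875, 132.92626953125), (24.644468307495117, 138.15005493164062), 80.40975952148438)
```

View pics/b.png

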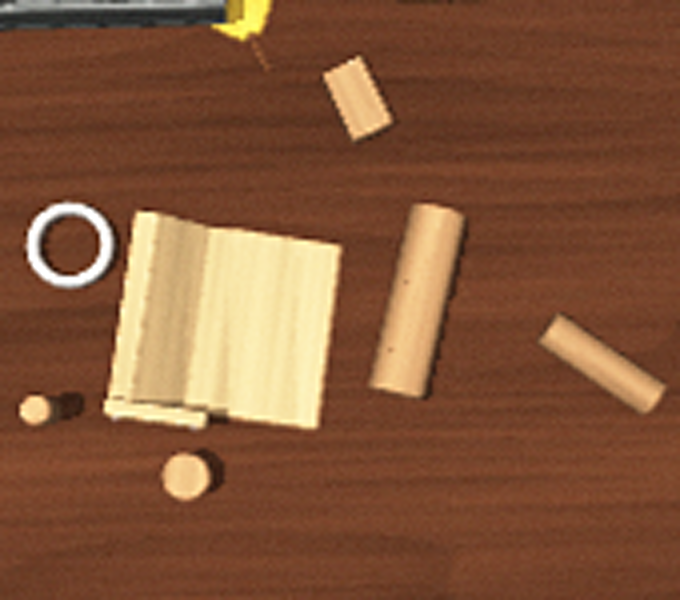

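View pics/a.png

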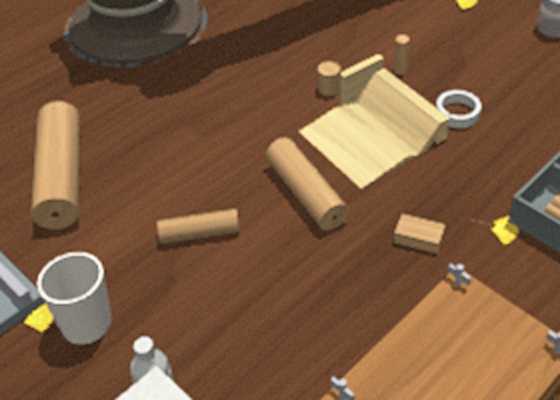

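```bash
cat > fit.py <<'E'
from h import *
from scipy.optimize import least_squares
def fr(p,x,y,th):
    d=p[:,:2]-[x,y]; c,s=np.cos(th),np.sin(th)
    return np.c_[d@[c,s],d@[-s,c],p[:,2]]
def hmodel(u,v):
    h=np.interp(v,[-102.1,-102,-17,5,45,63,63.1],[0,0,12,2,42,42,0])
    h=np.where((u>-60)&(u<90),h,0)
    return np.where((u>-72)&(u<=-60)&(v>-15)&(v<63),62,h)
def fit_cradle(w,exclude=None,x0=(480,100,-.157,0)):
    p=w.reshape(-1,3)*1000; p=p[~np.isnan(p[:,0])]
    p=p[(p[:,0]>390)&(p[:,0]<610)&(p[:,1]>-35)&(p[:,1]<180)]
    def res(q):
        f=fr(p,*q[:3]); c=np.stack([hmodel(f[:,0]+a,f[:,1]+b) for a in(-3,0,3) for b in(-3,0,3)]).mean(0)
        return c+q[3]-f[:,2]
    r=None
    for s in [(0,0),(8,8),(-8,8),(8,-8),(-8,-8)]:
        k=least_squares(res,np.add(x0,[s[0],s[1],0,0]),loss="soft_l1",f_scale=3,x_scale=[1,1,.02,1],diff_step=[2e-3,1e-2,3e-2,1e-1])
        if r is None or k.cost<r.cost: r=k
    return r.x,r.cost/len(p)
def fit_bar(w,x0,dz=0,R=22.5):
    p=w.reshape(-1,3)*1000; p=p[~np.isnan(p[:,0])]
    f=fr(p,*x0[:3]); p=p[(abs(f[:,0])<85)&(abs(f[:,1])<24)&(f[:,2]>x0[3]+dz-5)]
    def res(q):
        f=fr(p,*[0,q[0],q[1]]); return np.hypot(f[:,1],f[:,2]-dz-q[2])-R
    # axis: y at x=0, angle, height
    k=least_squares(res,[x0[1]-x0[0]*np.tan(x0[2]),x0[2],x0[3]],loss="soft_l1",f_scale=1.5,x_scale=[1,.01,1])
    ok=abs(res(k.x))<3; f=fr(p,0,k.x[0],k.x[1])[ok]
    a,b=np.percentile(f[:,0],[.7,99.3]); th=k.x[1]; m=(a+b)/2
    return dict(c=(m*np.cos(th),k.x[0]+m*np.sin(th)),th=th,z=k.x[2],L=b-a,n=len(p))
def rel(b,c):
    q=fr(np.array([[*b["c"],0]]),*c[:3])[0]; return q[:2],b["th"]-c[2]
E
python3 - <<'E'
from fit import *
for n in("scene","top"):
    w=np.load(n+"0.npz")["w"]; c,cost=fit_cradle(w); print(n,np.round(c,3),cost)
    b=fit_bar(w,(504,-88,-.26,22.5),c[3]); print(b); print(rel(b,c))
import plant
print([k for k in dir(plant) if 'grip' in k.lower() or 'depth' in k.lower()], getattr(plant,'grip_depth',None))
E
```

```text
scene [ 4.79714e+02  8.73290e+01 -1.84000e-01  1.16400e+00] 6.62219246177472
{'c': (np.float64(504.308681230063), np.float64(-87.96227507988709)), 'th': np.float64(-0.2651340220429848), 'z': np.float64(21.63628966701678), 'L': np.float64(148.96989628445243), 'n': 773}
(array([  56.22008989, -167.84272929]), np.float64(-0.08132317400771663))
top [ 4.84008e+02  8.80750e+01 -1.78000e-01 -1.38600e+00] 4.319872844120494
{'c': (np.float64(504.07332076441674), np.float64(-86.91642108818698)), 'th': np.float64(-0.26639493837411876), 'z': np.float64(21.787717260201347), 'L': np.float64(147.59948307599444), 'n': 667}
(array([  50.79299262, -168.65532042]), np.float64(-0.08803889777518897))
['grip_depth'] 0.0187
```

>>> drive_tool(
  plan=[
    {"grip": 1,"offset": [-508,-590,40],"rot": [0,0,86]},
    {"grip": 1,"offset": [-508,-590,40],"rot": [0,0,86]},
    {"grip": 1,"offset": [-508,-590,40],"rot": [0,0,86]},
    {"grip": 1,"offset": [-508,-590,40],"rot": [0,0,86]},
    {"grip": 1,"offset": [-508,-590,40],"rot": [0,0,86]},
    {"grip": 1,"offset": [-508,-590,40],"rot": [0,0,86]},
    {"grip": 1,"offset": [-508,-590,40],"rot": [0,0,86]},
    {"grip": 1,"offset": [-508,-590,40],"rot": [0,0,86]},
  ],
)

```text
t: 2.0
position: [0.3899, 0.1226, 0.1974]
orientation: [[0.27, 0.963, 0.001], [0.963, -0.27, 0.001], [0.001, 0.001, -1.0]]
ft_force: [1.4, 0.5, -0.8]
width: 1.002
grip_force: 0.0
```

```bash
cat > go.py <<'E'
import sys; from h import *
o=get_obs(); R=np.array(o["orientation"]); p=np.array(o["position"])
x,y,z,yaw=map(float,sys.argv[1:5])  # target mm, yaw (rad) of tool y axis
off=R.T@(np.array([x,y,z])-p*1000)
from scipy.spatial.transform import Rotation as Q
T=np.array([[-np.sin(yaw),np.cos(yaw),0],[np.cos(yaw),np.sin(yaw),0],[0,0,-1.]])
print("t",o["t"],"p",np.round(p*1000,1),"yaw",np.arctan2(R[1,1],R[0,1]),"F",np.round(o["ft_force"],1),"off",np.round(off,1),"rot",np.round(Q.from_matrix(R.T@T).as_rotvec(degrees=True),1))
E
python3 go.py 491 -136 150 -.265
```

```text
t 2.0 p [389.9 122.6 197.4] yaw -0.2738747708006972 F [ 1.4  0.5 -0.8] off [-221.6  167.3   47.2] rot [ 0.  -0.1 -0.5]
```

>>> drive_tool(
  plan=[
    {"grip": 1,"offset": [-222,167,20],"rot": [0,0,-0.5]},
    {"grip": 1,"offset": [-222,167,20],"rot": [0,0,-0.5]},
    {"grip": 1,"offset": [-222,167,20],"rot": [0,0,-0.5]},
    {"grip": 1,"offset": [-222,167,20],"rot": [0,0,-0.5]},
    {"grip": 1,"offset": [-222,167,20],"rot": [0,0,-0.5]},
    {"grip": 1,"offset": [-222,167,90],"rot": [0,0,-0.5]},
    {"grip": 1,"offset": [-222,167,130],"rot": [0,0,-0.5]},
    {"grip": 1,"offset": [-222,167,130],"rot": [0,0,-0.5]},
  ],
)

```text
t: 3.0
position: [0.4891, -0.1338, 0.0646]
orientation: [[0.257, 0.966, -0.006], [0.966, -0.257, 0.0], [-0.001, -0.006, -1.0]]
ft_force: [-0.3, -0.9, -0.4]
width: 0.997
grip_force: 0.0
```

```bash
python3 go.py 491 -136 17 -.265; python3 - <<'E'
from fit import *
s=snapshot("scene"); save(s,"c.png"); b=fit_bar(cloud(s),(504,-88,-.26,22.5),1.2); print(b)
cv2.imwrite("pics/c.png",cv2.resize(s["frame"][130:310,110:350],None,fx=3,fy=3)[...,::-1])
E
```

```text
t 3.0 p [ 489.1 -133.8   64.6] yaw -0.2597643175359963 F [-0.3 -0.9 -0.4] off [-1.6  2.7 47.6] rot [-0.4  0.1  0.3]
{'c': (np.float64(508.2970356468655), np.float64(-91.84291842638656)), 'th': np.float64(-0.22634042568443608), 'z': np.float64(477.424525790451), 'L': np.float64(73.92001415927024), 'n': 1827}
```

View pics/c.png

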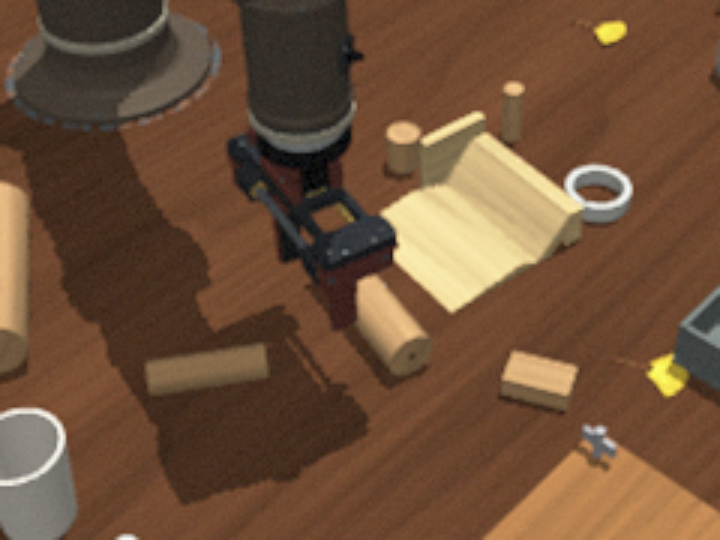

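>>> drive_tool(
  plan=[
    {"grip": 1,"offset": [-1,2,30],"rot": [0,0,0.3]},
    {"grip": 1,"offset": [-1,2,47],"rot": [0,0,0.3]},
    {"grip": 1,"offset": [6,2,47],"rot": [0,0,0.3]},
    {"grip": 1,"offset": [13,2,47],"rot": [0,0,0.3]},
    {"grip": 1,"offset": [19,2,47],"rot": [0,0,0.3]},
    {"grip": 1,"offset": [25,2,47],"rot": [0,0,0.3]},
    {"grip": 1,"offset": [31,2,47],"rot": [0,0,0.3]},
    {"grip": 1,"offset": [37,2,47],"rot": [0,0,0.3]},
  ],
)

```text
t: 4.05
position: [0.503, -0.0983, 0.02]
orientation: [[0.261, 0.965, 0.0], [0.965, -0.261, 0.0], [0.0, -0.0, -1.0]]
ft_force: [-0.4, -0.7, 0.6]
width: 0.999
grip_force: 0.1
```

```bash
python3 go.py 510 -90 17 -.265; python3 - <<'E'
from fit import *
o=get_obs(); R=np.array(o["orientation"]);g=np.array(o["position"])+R[:,0]*.0325
for n in("scene","top"):
    s=snapshot(n); w=cloud(s); p=w.reshape(-1,3)*1000; p=p[~np.isnan(p[:,0])]
    b=fit_bar(np.where(w[...,2:]>.06,np.nan,w),(g[0]*1000,g[1]*1000,-.265,22.5),1.2 if n=="scene" else -1.4); print(n,g,b)
    if n=="scene": cv2.imwrite("pics/d.png",cv2.resize(s["frame"][130:310,110:350],None,fx=3,fy=3)[...,::-1])
E
```

```text
t 4.05 p [503.  -98.3  20. ] yaw -0.2643523453992077 F [-0.4 -0.7  0.6] off [9.8 4.6 3. ] rot [-0. -0.  0.]
scene [ 0.51153057 -0.0669302   0.02003643] {'c': (np.float64(516.4761119461772), np.float64(-68.49884482601242)), 'th': np.float64(-0.2626347672381241), 'z': np.float64(21.28700112797499), 'L': np.float64(138.10609913120027), 'n': 315}
top [ 0.51153057 -0.0669302   0.02003643] {'c': (np.float64(517.4224340632992), np.float64(-66.15409966677241)), 'th': np.float64(-0.26536720630676), 'z': np.float64(22.47862022902096), 'L': np.float64(134.28302883013953), 'n': 188}
```

View pics/d.png

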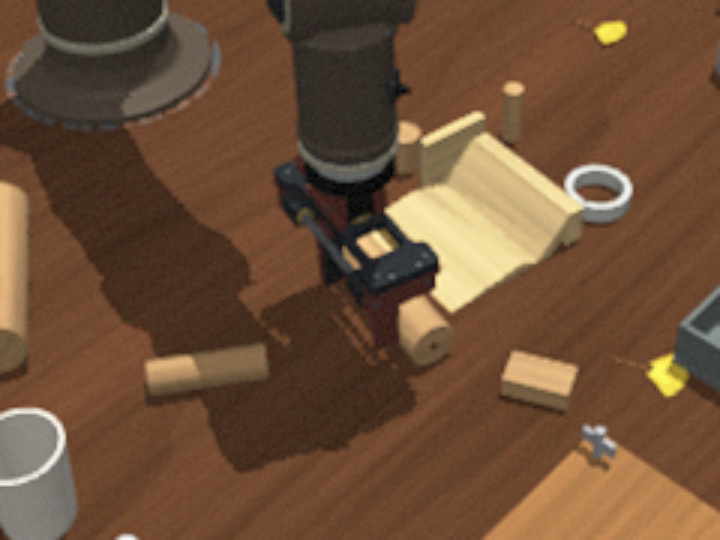

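>>> drive_tool(
  plan=[
    {"grip": 1,"offset": [6,0,0],"rot": [0,0,0]},
    {"grip": 1,"offset": [12,0,0],"rot": [0,0,0]},
    {"grip": 1,"offset": [18,0,0],"rot": [0,0,0]},
    {"grip": 1,"offset": [24,0,0],"rot": [0,0,0]},
    {"grip": 1,"offset": [29,0,0],"rot": [0,0,0]},
    {"grip": 1,"offset": [34,0,0],"rot": [0,0,0]},
    {"grip": 1,"offset": [38,0,0],"rot": [0,0,-1]},
    {"grip": 1,"offset": [42,0,0],"rot": [0,0,-2.5]},
  ],
)

```text
t: 5.15
position: [0.514, -0.0582, 0.02]
orientation: [[0.218, 0.976, 0.0], [0.976, -0.218, -0.0], [-0.0, 0.0, -1.0]]
ft_force: [-0.9, -0.6, 1.1]
width: 0.999
grip_force: 0.5
```

```bash
cat > chk.py <<'E'
from fit import *
C=(482,87.7,-.181)
o=get_obs(); R=np.array(o["orientation"]);p=np.array(o["position"]);g=p+R[:,0]*.0325
yaw=np.arctan2(R[1,1],R[0,1]); print("t",o["t"],"tcp",np.round(p*1000,1),"yaw",round(yaw,3),"F",np.round(o["ft_force"],1),"tcp in cradle",np.round(fr(np.array([p*1000]),*C)[0],1))
for n in("scene","top"):
    s=snapshot(n); w=cloud(s); dz=1.2 if n=="scene" else -1.4
    b=fit_bar(np.where(w[...,2:]>.066,np.nan,w),(g[0]*1000,g[1]*1000,yaw,o["position"][2]*1000+6),dz); print(n,b["n"],round(b["L"]),round(b["z"],1),*rel(b,C))
E
python3 chk.py
```

```text
t 5.15 tcp [514.  -58.2  20. ] yaw -0.219 F [-0.9 -0.6  1.1] tcp in cradle [  57.8 -137.8   20. ]
scene 303 141 21.6 [  64.29193605 -104.36351176] -0.07529991902330646
top 25 74 25.9 [  94.73310684 -105.21502699] -0.05425476785570879
```

>>> drive_tool(
  plan=[
    {"grip": 1,"offset": [5,0,0],"rot": [0,0,-1]},
    {"grip": 1,"offset": [10,0,-1],"rot": [0,0,-2.2]},
    {"grip": 1,"offset": [15,0,-1],"rot": [0,0,-2.2]},
    {"grip": 1,"offset": [20,0,-2],"rot": [0,0,-2.2]},
    {"grip": 1,"offset": [25,0,-2],"rot": [0,0,-2.2]},
    {"grip": 1,"offset": [30,0,-3],"rot": [0,0,-2.2]},
    {"grip": 1,"offset": [36,0,-4],"rot": [0,0,-2.2]},
    {"grip": 1,"offset": [42,0,-5],"rot": [0,0,-2.2]},
  ],
)

```text
t: 6.25
position: [0.5232, -0.0184, 0.0254]
orientation: [[0.182, 0.983, 0.0], [0.983, -0.182, -0.001], [-0.001, 0.001, -1.0]]
ft_force: [-0.8, -4.8, 4.8]
width: 0.997
grip_force: 2.6
```

```bash
python3 chk.py
```

```text
t 6.25 tcp [523.2 -18.4  25.4] yaw -0.183 F [-0.8 -4.8  4.8] tcp in cradle [ 59.7 -96.9  25.4]
scene 339 147 27.0 [ 62.41590986 -64.58783785] -0.0030513145936712227Traceback (most recent call last):
  File "chk.py", line 7, in <module>
    b=fit_bar(np.where(w[...,2:]>.066,np.nan,w),(g[0]*1000,g[1]*1000,yaw,o["position"][2]*1000+6),dz); print(n,b["n"],round(b["L"]),round(b["z"],1),*rel(b,C))
  File "fit.py", line 29, in fit_bar
    a,b=np.percentile(f[:,0],[.7,99.3]); th=k.x[1]; m=(a+b)/2
        ~~~~~~~~~~~~~^^^^^^^^^^^^^^^^^^
    return _quantile_unchecked(
        a, q, axis, out, overwrite_input, method, keepdims, weights)
    return _ureduce(a,
                    func=_quantile_ureduce_func,
    ...<5 lines>...
                    overwrite_input=overwrite_input,
                    method=method)
    r = func(a, **kwargs)
    result = _quantile(arr,
                       quantiles=q,
    ...<2 lines>...
                       out=out,
                       weights=wgt)
    slices_having_nans = np.isnan(arr[-1, ...])
                                  ~~~^^^^^^^^^
IndexError: index -1 is out of bounds for axis 0 with size 0
```

>>> drive_tool(
  plan=[
    {"grip": 1,"offset": [6,0,0],"rot": [0,0,0]},
    {"grip": 1,"offset": [12,0,-1],"rot": [0,0,0]},
    {"grip": 1,"offset": [18,0,-2],"rot": [0,0,0]},
    {"grip": 1,"offset": [24,0,-3],"rot": [0,0,0]},
    {"grip": 1,"offset": [30,0,-4],"rot": [0,0,0]},
    {"grip": 1,"offset": [35,0,-4],"rot": [0,0,0]},
    {"grip": 1,"offset": [40,0,-5],"rot": [0,0,0]},
    {"grip": 1,"offset": [44,0,-5],"rot": [0,0,0]},
  ],
)

```text
t: 7.35
position: [0.5311, 0.0241, 0.0304]
orientation: [[0.182, 0.983, 0.0], [0.983, -0.182, -0.002], [-0.002, 0.001, -1.0]]
ft_force: [-0.8, -7.0, 7.6]
width: 1.0
grip_force: 3.9
```

>>> drive_tool(
  plan=[
    {"grip": 1,"offset": [3,0,0],"rot": [0,0,0]},
    {"grip": 1,"offset": [6,0,0],"rot": [0,0,0]},
    {"grip": 1,"offset": [8,0,0],"rot": [0,0,0]},
    {"grip": 1,"offset": [10,0,0],"rot": [0,0,0]},
    {"grip": 1,"offset": [10,0,0],"rot": [0,0,0]},
  ],
)

```text
t: 7.98
position: [0.5329, 0.0362, 0.0299]
orientation: [[0.181, 0.983, -0.0], [0.983, -0.181, 0.0], [0.0, -0.0, -1.0]]
ft_force: [0.5, -0.5, 0.3]
width: 1.0
grip_force: 0.0
```

```bash
python3 chk.py 2>&1 | head -3
```

```text
t 7.975 tcp [532.9  36.2  29.9] yaw -0.182 F [ 0.5 -0.5  0.3] tcp in cradle [ 59.3 -41.5  29.9]
scene 329 147 28.0 [61.59024905 -1.3896977 ] 0.019044110095145506
Traceback (most recent call last):
```

>>> drive_tool(
  plan=[
    {"grip": 1,"offset": [-15,0,-3],"rot": [0,0,0]},
    {"grip": 1,"offset": [-20,0,-50],"rot": [0,0,0]},
    {"grip": 0.5,"offset": [-20,0,-100],"rot": [0,0,0]},
    {"grip": 0,"offset": [0,50,-100],"rot": [0,0,0]},
    {"grip": 0,"offset": [30,100,-100],"rot": [0,0,0]},
    {"grip": 0,"offset": [42,125,-100],"rot": [0,0,0]},
    {"grip": 0,"offset": [42,125,-100],"rot": [0,0,0]},
    {"grip": 0,"offset": [42,125,-100],"rot": [0,0,0]},
  ],
)

```text
t: 9.07
position: [0.6623, 0.0527, 0.1298]
orientation: [[0.183, 0.983, -0.001], [0.983, -0.183, -0.001], [-0.001, -0.001, -1.0]]
ft_force: [-0.4, -0.4, -0.4]
width: 0.356
grip_force: 0.0
```

```bash
cat > bar.py <<'E'
from fit import *
o=get_obs(); p=np.array(o["position"]); print(o["t"],o["width"],"tcp",p,fr(np.array([p*1000]),482,87.7,-.181)[0],o["ft_force"])
import sys; x=float(sys.argv[1])
for n in("scene","top"):
    s=snapshot(n); w=cloud(s); dz=1.2 if n=="scene" else -1.4
    c,cost=fit_cradle(np.load(n+"0.npz")["w"])
    b=fit_bar(np.where(w[...,2:]>.054,np.nan,w),(482+x*.984,87.7-x*.18,-.181,29),dz); print(n,b,*rel(b,c))
    if n==sys.argv[2]: cv2.imwrite("pics/%s.png"%sys.argv[3],cv2.resize(s["frame"][110:290,180:420],None,fx=3,fy=3)[...,::-1])
E
python3 bar.py 62 scene e
```

```text
9.075 0.356282432012034 tcp [0.66233793 0.05273427 0.12978176] [183.6862598   -1.93130516 129.78176159] [-0.39458487 -0.43793188 -0.39688338]
scene {'c': (np.float64(541.154511724421), np.float64(75.84983764941032)), 'th': np.float64(-0.16257051634085434), 'z': np.float64(28.11526258213948), 'L': np.float64(149.17191102507246), 'n': 659} [ 6.25040509e+01 -5.55565475e-02] 0.021240331694413833Traceback (most recent call last):
  File "bar.py", line 7, in <module>
    b=fit_bar(np.where(w[...,2:]>.054,np.nan,w),(482+x*.984,87.7-x*.18,-.181,29),dz); print(n,b,*rel(b,c))
  File "fit.py", line 29, in fit_bar
    a,b=np.percentile(f[:,0],[.7,99.3]); th=k.x[1]; m=(a+b)/2
        ~~~~~~~~~~~~~^^^^^^^^^^^^^^^^^^
    return _quantile_unchecked(
        a, q, axis, out, overwrite_input, method, keepdims, weights)
    return _ureduce(a,
                    func=_quantile_ureduce_func,
    ...<5 lines>...
                    overwrite_input=overwrite_input,
                    method=method)
    r = func(a, **kwargs)
    result = _quantile(arr,
                       quantiles=q,
    ...<2 lines>...
                       out=out,
                       weights=wgt)
    slices_having_nans = np.isnan(arr[-1, ...])
                                  ~~~^^^^^^^^^
IndexError: index -1 is out of bounds for axis 0 with size 0
```

View pics/e.png

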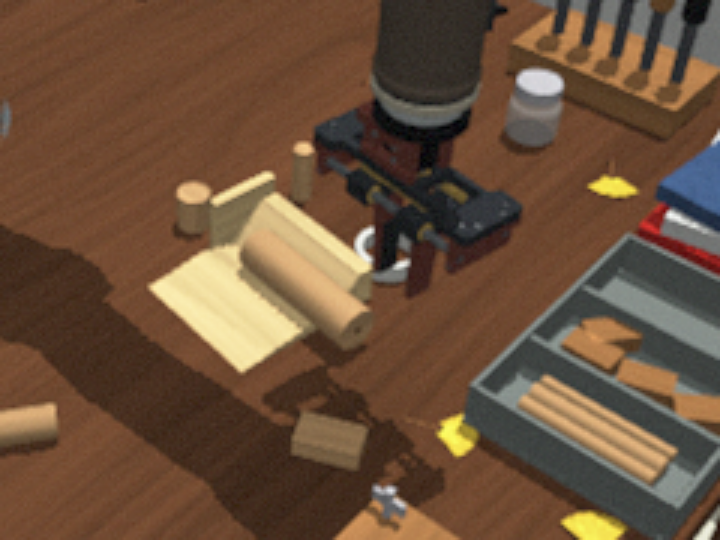

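>>> drive_tool(
  plan=[
    {"grip": 0,"offset": [1,0,0],"rot": [0,0,0]},
    {"grip": 0,"offset": [1,0,0],"rot": [0,0,0]},
    {"grip": 0,"offset": [1,0,50],"rot": [0,0,0]},
    {"grip": 0,"offset": [1,0,90],"rot": [0,0,0]},
    {"grip": 0,"offset": [1,0,102],"rot": [0,0,0]},
    {"grip": 0,"offset": [1,-10,102],"rot": [0,0,0]},
    {"grip": 0,"offset": [1,-20,102],"rot": [0,0,0]},
    {"grip": 0,"offset": [1,-26,102],"rot": [0,0,0]},
  ],
)

```text
t: 10.18
position: [0.6381, 0.0607, 0.0296]
orientation: [[0.181, 0.983, 0.002], [0.983, -0.181, 0.001], [0.001, 0.002, -1.0]]
ft_force: [0.2, 0.3, -0.4]
width: 0.009
grip_force: 0.0
```

>>> drive_tool(
  plan=[
    {"grip": 0,"offset": [0,-4,0],"rot": [0,0,0]},
    {"grip": 0,"offset": [0,-8,0],"rot": [0,0,0]},
    {"grip": 0,"offset": [0,-12,0],"rot": [0,0,0]},
    {"grip": 0,"offset": [0,-16,0],"rot": [0,0,0]},
    {"grip": 0,"offset": [0,-20,0],"rot": [0,0,0]},
    {"grip": 0,"offset": [0,-24,0],"rot": [0,0,0]},
    {"grip": 0,"offset": [0,-28,0],"rot": [0,0,0]},
  ],
)

```text
t: 11.05
position: [0.6106, 0.0651, 0.0281]
orientation: [[0.182, 0.983, 0.001], [0.983, -0.182, -0.0], [-0.0, 0.001, -1.0]]
ft_force: [2.7, -0.9, 0.9]
width: 0.006
grip_force: 1.2
```

```bash
python3 bar.py 36 scene f 2>&1 | head -3
```

```text
11.05 0.006240657536215896 tcp [0.61063378 0.06507514 0.02811597] [130.60521442   0.90053084  28.11597102] [ 2.66472565 -0.94394155  0.92587526]
scene {'c': (np.float64(525.4191788682853), np.float64(78.54852898136957)), 'th': np.float64(-0.15710359601517412), 'z': np.float64(28.425007831182153), 'L': np.float64(148.18410143606474), 'n': 544} [46.54053066 -0.27839205] 0.026707252020094052
top {'c': (np.float64(493.13377162920443), np.float64(85.53996906242837)), 'th': np.float64(-0.17421057989256739), 'z': np.float64(29.65351803211284), 'L': np.float64(78.67105836731406), 'n': 83} [ 9.43115948 -0.87546764] 0.004145460706362403
```

>>> drive_tool(
  plan=[
    {"grip": 0,"offset": [0,-4,0],"rot": [0,0,0]},
    {"grip": 0,"offset": [0,-8,0],"rot": [0,0,0]},
    {"grip": 0,"offset": [0,-12,0],"rot": [0,0,0]},
    {"grip": 0,"offset": [0,-16,0],"rot": [0,0,0]},
    {"grip": 0,"offset": [0,-19,0],"rot": [0,0,0]},
    {"grip": 0,"offset": [0,-21,0],"rot": [0,0,0]},
    {"grip": 0,"offset": [0,-23,0],"rot": [0,0,0]},
  ],
)

```text
t: 12.02
position: [0.5881, 0.0693, 0.0281]
orientation: [[0.182, 0.983, 0.001], [0.983, -0.182, -0.0], [0.0, 0.001, -1.0]]
ft_force: [3.4, -1.2, 1.3]
width: 0.008
grip_force: 1.8
```

>>> drive_tool(
  plan=[
    {"grip": 0,"offset": [0,-1,0],"rot": [0,0,0]},
    {"grip": 0,"offset": [0,-2,0],"rot": [0,0,0]},
    {"grip": 0,"offset": [0,-3,0],"rot": [0,0,0]},
  ],
)

```text
t: 12.4
position: [0.5852, 0.0698, 0.0281]
orientation: [[0.182, 0.983, 0.001], [0.983, -0.182, -0.0], [-0.0, 0.001, -1.0]]
ft_force: [5.1, -2.8, 2.8]
width: 0.006
grip_force: 2.3
```

>>> drive_tool(
  plan=[
    {"grip": 0,"offset": [0,-1,0],"rot": [0,0,0]},
    {"grip": 0,"offset": [0,-2,0],"rot": [0,0,0]},
  ],
)

```text
t: 12.65
position: [0.5833, 0.0702, 0.0281]
orientation: [[0.182, 0.983, 0.001], [0.983, -0.182, -0.0], [-0.0, 0.001, -1.0]]
ft_force: [4.5, -2.7, 4.1]
width: 0.003
grip_force: 2.4
```

>>> drive_tool(
  plan=[
    {"grip": 0,"offset": [0,-1,0],"rot": [0,0,0]},
    {"grip": 0,"offset": [0,-2,0],"rot": [0,0,0]},
  ],
)

```text
t: 12.9
position: [0.5813, 0.0706, 0.0281]
orientation: [[0.182, 0.983, 0.001], [0.983, -0.182, -0.0], [-0.0, 0.001, -1.0]]
ft_force: [4.0, -2.8, 2.8]
width: 0.007
grip_force: 2.4
```

```bash
python3 bar.py 16 scene f 2>&1 | head -3
```

```text
12.9 0.007119977071325435 tcp [0.58128002 0.07057927 0.028124  ] [100.74016184   1.03068102  28.12400271] [ 4.03112113 -2.78020547  2.77596743]
scene {'c': (np.float64(497.0338193339478), np.float64(83.69650533723524)), 'th': np.float64(-0.16538256135167634), 'z': np.float64(28.31261615520469), 'L': np.float64(154.84821162421667), 'n': 565} [17.69240802 -0.40534326] 0.018428286683591838
top {'c': (np.float64(463.3046061482618), np.float64(90.62748109519707)), 'th': np.float64(-0.1800802635263173), 'z': np.float64(31.233498129426568), 'L': np.float64(77.42185229306347), 'n': 56} [-20.82740176  -1.16071035] -0.0017242229273875254
```

Still moving; a few mm more, creeping and watching force.

>>> drive_tool(
  plan=[
    {"grip": 0,"offset": [0,-1,0],"rot": [0,0,0]},
    {"grip": 0,"offset": [0,-2,0],"rot": [0,0,0]},
  ],
)

```text
t: 13.25
position: [0.5799, 0.0709, 0.0282]
orientation: [[0.182, 0.983, 0.002], [0.983, -0.182, -0.0], [0.0, 0.002, -1.0]]
ft_force: [7.7, -3.8, 0.7]
width: 0.003
grip_force: 4.2
```

>>> drive_tool(
  plan=[
    {"grip": 0,"offset": [0,-1,0],"rot": [0,0,0]},
    {"grip": 0,"offset": [0,-1.5,0],"rot": [0,0,0]},
  ],
)

```text
t: 13.5
position: [0.58, 0.0711, 0.0285]
orientation: [[0.182, 0.983, 0.005], [0.983, -0.182, -0.001], [0.0, 0.005, -1.0]]
ft_force: [11.1, -3.5, -0.7]
width: 0.006
grip_force: 5.6
```

Motion stopped at 580 mm with the force rising, so the bar is against the stop. Backing off now.

>>> drive_tool(
  plan=[
    {"grip": 0,"offset": [0,2,0],"rot": [0,0,0]},
    {"grip": 0,"offset": [0,12,0],"rot": [0,0,0]},
    {"grip": 0,"offset": [0,30,0],"rot": [0,0,0]},
    {"grip": 0,"offset": [0,40,-50],"rot": [0,0,0]},
    {"grip": 0,"offset": [0,40,-110],"rot": [0,0,0]},
    {"grip": 0,"offset": [40,70,-150],"rot": [0,0,0]},
    {"grip": 0,"offset": [90,90,-160],"rot": [0,0,0]},
    {"grip": 0,"offset": [120,90,-160],"rot": [0,0,0]},
  ],
)

```text
t: 14.5
position: [0.6883, 0.1766, 0.188]
orientation: [[0.179, 0.984, -0.001], [0.984, -0.179, 0.002], [0.001, -0.001, -1.0]]
ft_force: [1.0, 1.0, -0.1]
width: 0.004
grip_force: 0.0
```

```bash
python3 bar.py 16 scene g 2>&1 | head -3
```

```text
14.5 0.0036670255911182186 tcp [0.68834915 0.17662271 0.18796256] [186.97098886 124.61568067 187.96256097] [ 0.97032858  0.99649926 -0.13170031]
scene {'c': (np.float64(495.2014883346071), np.float64(83.66036144518456)), 'th': np.float64(-0.16493914237821058), 'z': np.float64(28.111748303267625), 'L': np.float64(151.34375945588266), 'n': 618} [15.89755022 -0.77578724] 0.01887170565705759
top {'c': (np.float64(497.0388286697497), np.float64(83.88204843858466)), 'th': np.float64(-0.16090084223289258), 'z': np.float64(28.545783240694124), 'L': np.float64(148.0306764669121), 'n': 677} [13.56840426 -1.81428442] 0.017455198366037206
```

View pics/g.png

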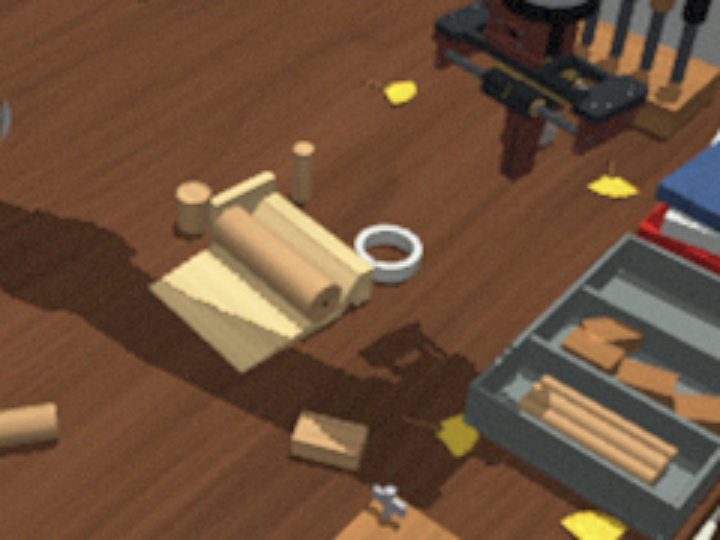

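The bar lies in the V (crop from about (230,220) to (330,300)) with its near end against the stop and its far end flush with the groove's end. The bystanders are undisturbed and the arm is clear.

```bash
python3 -c "
from plant import *
print(job_done())"
```

```text
the job is handed in; nothing more can be done
None
```

The bar was rolled up the ramp into the V groove and pushed against the end stop, and the job is handed in. The last check put it about 15 mm along the groove, within 2 mm sideways, with the arm clear and the bystanders undisturbed; no verdict came back.

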